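# Set the plant lamp over the new cactus

## Task

The cactus under the little plant lamp on the balcony tray has been changed. Turn the lamp's dimmer knob anticlockwise all the way down to its minimum stop, and wind the knurled collar on the threaded post so that the underside of the lamp hangs 50 mm above the top of the cactus that stands beneath it. Let go at the end, and leave both plants and everything else on the tray standing where they are.

Things in the scene. Friction and masses are not known exactly. Their poses are not given: they have to be found in the camera images.
- lamp_stand: Heavy grey base plate of the plant lamp, 240 x 120 x 24 mm, on the white tray; it does not move. Origin: centre of its underside, on the tray floor, 12 mm above the bench; z up. A threaded steel post (17 mm across, top 206 mm above the tray floor) rises at x = +75 mm, y = 0; the dimmer knob is at x = -65 mm, y = 0. The lamp's arm runs from the post along +y.
- collar_mid (a point): Middle of the knurled aluminium collar on the post, on its axis, half-way up. Ring 50 mm across, 20 mm high, right-hand coarse thread: anticlockwise from above it climbs 10 mm a turn, clockwise it sinks. Stays where left; 0.06 N m turns it. On top of it sits the arm's sleeve (28 mm across, 16 mm high), which rides up and down with it without turning; 2 to 24 mm of post stand out above.
- collar (a joint): Turning angle of the collar in rad, positive anticlockwise seen from above (rising); collar and lamp rise 10 mm per 6.283 rad. The thread ends at -6.9 and +6.9.
- lamp_face (a point): Centre of the flat underside of the round lamp head (96 mm across, 18 mm thick); its height counts. 6.5 mm lower than collar_mid and 165 mm from the post along the arm; moves with the collar. The arm is a flat bar 8 mm wide, from 2 to 16 mm above the collar's upper rim: fingers reaching down to the collar must keep to either side of it, so a turn takes several strokes.
- dimmer_grip (a point): On the axis of the black fluted dimmer knob, 22 mm above the base plate's upper face, a good height for the grasp. The knob is round, 36 mm across, from 2 to 30 mm above the base plate, with a white pointer line on its top.
- dimmer (a joint): Dimmer knob angle in rad: 0 at the minimum stop, grows clockwise seen from above up to 4.71; turn it anticlockwise down to 0. At the minimum the pointer shows half-way between lamp_stand's +y and -x, at the end of the ring of ticks. It stays where it is left; about 0.03 N m.
- column_top (a point): Top of the tall column cactus (32 mm thick) in a terracotta pot 72 mm across and 60 mm high; this point is 118 mm above the tray floor. Loose. Either this plant or the ball cactus stands beneath the lamp head, the other one beside it towards the dimmer end.
- ball_top (a point): Top of the low ball cactus (54 mm across) in a like terracotta pot 72 mm across and 60 mm high; this point is 103 mm above the tray floor. Loose.
- bottle_center (a point): Middle of a green twist-cap bottle, 64 mm across, 180 mm high, standing on the tray; a bystander.
- jar_center (a point): Middle of a small glass jar with steel lid, 64 mm across, 85 mm high, standing on the tray; a bystander.
- basket_center (a point): Middle of a grey peg basket, 150 x 110 x 75 mm, standing on the tray; a bystander.
- clip_center (a point): Middle of an aluminium hanger clip lying on the tray, 100 x 30 x 17 mm; a bystander.
Not all that is in view belongs to the job. Leave any red or yellow look-alike of the part that bears ball_top alone.

How it is judged:
By the outcome, as a careful person would: the job done as asked, in the order asked, and still so for the second after the job is handed in, with the robot touching nothing.
It also fails if it takes over 72 s, if anything falls off the work surface, if the arm or the gripper's body presses on something with over 40 N, if the wrist force passes 120 N, or if a joint passes its speed limit or range.

## Robot

A 6-joint arm with a two-finger parallel gripper is mounted at the origin on the work surface. World frame = base frame: x ahead of the robot, y to its left, z up, the work surface at z = 0. Lengths are in m, angles in rad, forces in N, time in s.
With the tool pointing down it reaches from about 0.35 to 0.925 m from the base axis. Payload 6.4 kg.
Tool frame: the origin (TCP) lies at the very end of the fingers, on their centre line; the grasp point (between the pads) lies arm.grip_point_offset behind it (arm.grip_point_offset is the distance from the TCP to the grasp point, in m); z points along the fingers, y is the line along which they close (so a half turn about z gives the same grasp; the last joint's range is limited). The gripper opens to 94 mm and grips with 3 to 60 N. Pads are 16 mm wide; open, the fingers measure 119 mm over their backs; the gripper's body (75 mm by 177 mm) begins 78 mm behind the grasp point.
Start: joints at [-1.322, 0.245, 1.558, -0, 1.339, -0.174], TCP at [0.267, -0.593, 0.205] pointing down, gripper open.
Joint ranges: [-3.13, 3.13], [-1.02, 2.26], [0.13, 2.54], [-0.95, 4.09], [0.21, 2.88], [-2.74, 2.74]. Speed limits (rad/s): [2.57, 2.57, 3.14, 3.14, 3.14, 3.14].

## Interface

Orientations are given as a unit quaternion [w, x, y, z].
In Python, from rig import arm gives the robot as it stands.
- The arm moves only by the tool apply_moves, never from a script. Its arguments are lists of equal length, an entry for each row: "hand": the gripper command: -1 is shut, 1 is fully open, values between are in proportion; "delta_pos": the shift along the tool's x, y, z as a fraction of full scale, a list of three; "twist": the turn about the tool's z as a fraction of full scale. In form: {"hand": [hand, ...], "delta_pos": [[tx, ty, tz], ...], "twist": [twist, ...]}. A call has 1 to 12 rows; each row shifts and turns the commanded pose from where the row before left it, along the tool's axes as they then stand; what a row does not reach is not made up. Full scale, the value 1, is 0.025 m for a shift and 45 degrees for a turn. A row lasts 1/12 s, in which the tool goes at most 41.7 mm and 7.16 degrees, less where a joint would pass 70% of its speed; a pose out of reach is approached as far as the arm can. A call with a number of a shift or a turn outside -1 to 1 is refused whole. A call with a gripper value outside its range is refused whole. The fingers move at their own pace and stop on an object; "squeeze" is the grip in N (left out, the last holds). Time passes only in rows, so rows that do not move let the fingers close. It gives the time, the measured TCP pose, the force, the opening and the grip force at its end, in the units of the state.
- arm.sense(): the state, without advancing time (a new reading comes with each control period).
- arm.read_camera(name): name is "scene" or "side" or "wrist"; returns the picture (420x560x3 uint8, red, green, blue); there is no depth.
- arm.get_calibration(name): a dict with "camera_matrix" (3x3 intrinsics, pixels), "dist_coeffs" ([k1, k2, p1, p2, k3] as OpenCV has them; the pictures are not rectified), "R" (3x3) and "t" (3): a world point X has camera coordinates R X + t. Camera axes: x right, y down, z forward; pixel columns grow to the right and rows downward; lengths in m; the calibration is good to about 2 mm. A picture is of the moment at which its call begins: read the wrist's pose just before it. get_calibration takes no time and is no camera call; for the wrist camera it gives the pose at the moment of the call.
- arm.finish_job(): hands the job in; it is judged then, once.
The state is a dict: "time": time; "joint_positions": joint angles; "qd": joint speeds; "tau": joint torques, N m; "position": TCP position; "tcp_rot": TCP orientation; "contact_force": force on the tool from outside, world axes, zero at the start; "torque": the same for the moment, N m; "gripper_width": opening from 0.0 (shut) to 1.0 (fully open); "grip_force": force on a finger pad.
Only numpy, scipy, OpenCV 4.12 (cv2) and the standard library are available. Lean on these libraries where they do the work, as an engineer would, in place of code of your own. Each camera call takes 0.05 s, during which the arm holds its last target. There are 200 camera calls.

## Working session

There is one attempt and no reset: what is moved stays moved. The work goes in short steps, Python scripts to look and compute and a tool call to move; the robot and the scene stay as the last step left them, time stands still between calls to the robot, and variables do not carry over. Pictures are saved under pics/ and viewed, at most 10 in all, crops included, and the job is handed in when it is done.

Besides the shell and the picture viewer there is one more tool, called by a JSON object that holds its "api" and its "payload". apply_moves: Moves the arm, as the interface text tells. Its arguments: {"type":"object","properties":{"hand":{"type":"array"},"delta_pos":{"type":"array"},"twist":{"type":"array"},"squeeze":{"type":"number"}},"required":["hand","delta_pos","twist"]}

```bash
mkdir -p pics; ls; cat > h.py <<'E'
import numpy as np,cv2
from rig import arm
def cal(n):
    c=arm.get_calibration(n);return [np.array(c[k],float) for k in("camera_matrix","dist_coeffs","R","t")]
def ray(c,uv):
    K,d,R,t=c
    p=cv2.undistortPoints(np.array([[uv]],float),K,d)[0,0]
    return -R.T@t, R.T@np.array([p[0],p[1],1.])
def onz(c,uv,z):
    o,v=ray(c,uv);return o+v*(z-o[2])/v[2]
def proj(c,X):
    K,d,R,t=c
    return cv2.projectPoints(np.array(X,float).reshape(-1,1,3),cv2.Rodrigues(R)[0],t,K,d)[0].reshape(-1,2)
def tri(c1,u1,c2,u2):
    o1,v1=ray(c1,u1);o2,v2=ray(c2,u2)
    A=np.stack([v1,-v2],1);s=np.linalg.lstsq(A,o2-o1,rcond=None)[0]
    a,b=o1+s[0]*v1,o2+s[1]*v2
    return (a+b)/2,np.linalg.norm(a-b)
def save(n,f):
    im=arm.read_camera(n);im=cv2.cvtColor(np.asarray(im),cv2.COLOR_RGB2BGR);cv2.imwrite('pics/'+f,im);return im
E
python3 - <<'E'
from h import *
a=save('scene','scene0.png');b=save('side','side0.png')
for n in('scene','side'):
    K,d,R,t=cal(n);print(n,-R.T@t,R[2],K[0,0],d)
print(arm.sense(),arm.grip_point_offset)
E
```

```text
pics
scene [1.15414015 0.59491348 0.87055981] [-0.57093352 -0.48521818 -0.66226749] 511.68734954310617 [-0.1232849  0.         0.         0.         0.       ]
side [0.11952315 0.72510636 0.70139591] [ 0.41080412 -0.71544669 -0.56513362] 400.6713593395377 [-0.00087123  0.          0.          0.          0.        ]
{'time': 0.1, 'joint_positions': array([-1.32213197e+00,  2.45733657e-01,  1.55884524e+00, -2.17528570e-06,
        1.33872397e+00, -1.74121648e-01]), 'qd': array([-0.00023149, -0.00194837, -0.00230218, -0.00067039, -0.00132493,
        0.00033863]), 'tau': array([-1.96842600e-03, -4.16917205e+01, -3.15526307e+01,  6.86008972e-02,
        3.10159195e-02, -5.73837929e-05]), 'position': array([ 0.26655669, -0.59225043,  0.20448752]), 'tcp_rot': array([-8.54473570e-04,  9.77739171e-01,  2.09822265e-01, -3.29211488e-05]), 'contact_force': array([-0.38019526,  0.07236321,  0.2418941 ]), 'torque': array([-0.00369571,  0.00708466, -0.07368461]), 'grip_force': 0.0, 'gripper_width': 1.0007209771623744} 0.0188
```

View pics/scene0.png

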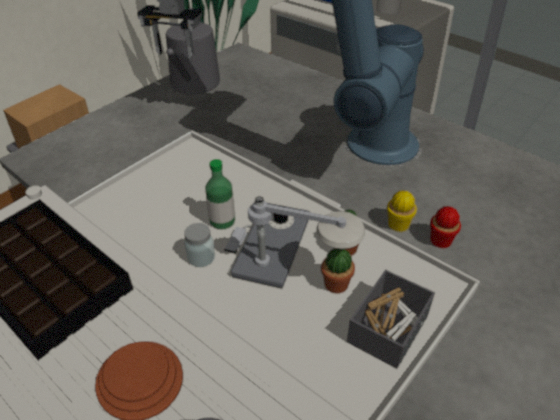

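View pics/side0.png

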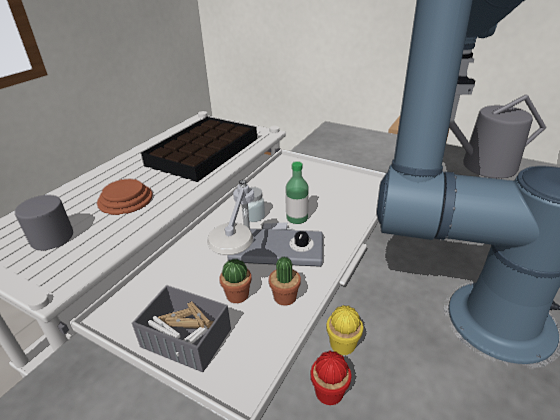

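Scene: the lamp head is at (341,230), the post near (260,235), the knob at about (281,217). One cactus is at (338,268), the other is half hidden behind the lamp at (350,240). Side: head (232,238), knob (301,240), ball-like cactus (236,275), column (285,275). The red and yellow look-alikes at (330,375) and (345,328) lie outside the tray. Next is one close crop of each.

```bash
python3 - <<'E'
from h import *
a=cv2.imread('pics/scene0.png')[180:310,215:375];b=cv2.imread('pics/side0.png')[170:310,195:340]
A=cv2.resize(a,None,fx=2.5,fy=2.5,interpolation=2);B=cv2.resize(b,None,fx=2.75,fy=2.75,interpolation=2)
h=max(A.shape[0],B.shape[0]);f=lambda x:cv2.copyMakeBorder(x,0,h-x.shape[0],0,0,0)
o=np.hstack([f(A),f(B)]);print(o.shape);cv2.imwrite('pics/crop1.png',cv2.convertScaleAbs(o,alpha=1.3))
E
```

```text
(385, 799, 3)
```

View pics/crop1.png

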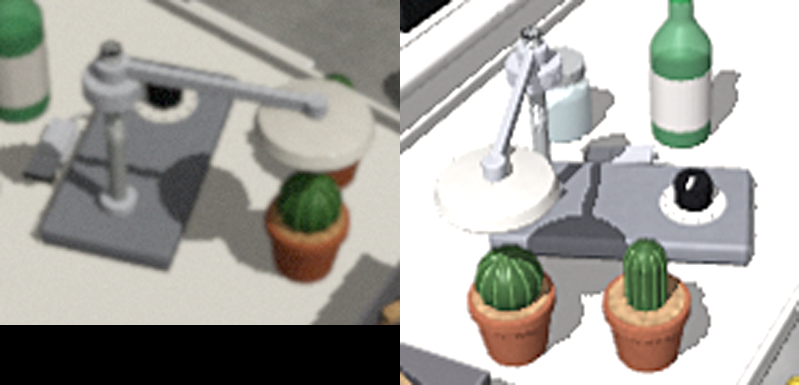

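The crop shows the ball cactus at the post end under the head, and the column towards the dimmer. I'll check both by position.

```bash
python3 - <<'E'
from h import *
np.set_printoptions(precision=4,suppress=True)
S,D=cal('scene'),cal('side')
s=lambda x,y:(x/2.5+215,y/2.5+180)
d=lambda x,y:((x-400)/2.75+195,y/2.75+170)
for n,p,q in(('posttop',s(111,46),d(531,32)),('screw',s(318,103),d(495,165)),('collar',s(112,92),d(531,72)),('knobtop',s(164,88),d(694,178)),('head',s(315,122),d(496,190))):
    print(n,*tri(S,p,D,q))
for n,c,p in(('corner ',S,s(45,228)),('corner',S,s(170,258)),('corner',S,s(238,80)),('cornerR',D,d(752,170)),('cornerR',D,d(752,248)),('disc',D,d(691,202)),('disc',S,s(166,102))):
    print(n,onz(c,p,.036))
print('postbase',onz(S,s(118,200),.038))
print('ball',onz(D,d(511,250),.112),onz(S,s(308,185),.110),'col',onz(D,d(647,243),.128))
E
```

```text
posttop [0.607  0.0638 0.2169] 0.000957886046701727
screw [0.54   0.2156 0.1997] 0.002922849741722824
collar [0.611  0.0654 0.1739] 0.004545897401578455
knobtop [0.4814 0.0061 0.0564] 0.011999808272110519
head [0.5403 0.2158 0.1777] 0.0005146862637904591
corner  [0.6708 0.0356 0.036 ]
corner [0.627  0.1399 0.036 ]
corner [0.4146 0.0463 0.036 ]
cornerR [ 0.4494 -0.0631  0.036 ]
cornerR [0.403  0.0398 0.036 ]
disc [0.4801 0.0079 0.036 ]
disc [0.483  0.0129 0.036 ]
postbase [0.6073 0.0633 0.038 ]
ball [0.5386 0.2089 0.112 ] [0.5437 0.2168 0.11  ] col [0.438 0.167 0.128]
```

The ball cactus at (0.541, 0.213) is directly below the head at (0.540, 0.216), so the target is the ball: face at z 0.165, collar mid at 0.1715. The post is at (0.607, 0.064), the knob at about (0.481, 0.009), and the stand's yaw is about 23.7°. I'll move above the knob.

{"api": "apply_moves", "payload": {"hand": [1,1,1,1,1,1,1,1,1,1,1,1], "delta_pos": [[0,0,-1],[0.5,-0.5,-1],[1,-1,-1],[1,-1,-1],[1,-1,0],[1,-1,0],[1,-1,0],[1,-1,0],[1,-1,0],[1,-1,0],[1,-1,0],[1,-1,0]], "twist": [0,0,0,0,0,0,0,0,0,0,0,0]}}

```text
time: 1.1
position: [0.3975, -0.2464, 0.3032]
tcp_rot: [-0.0, 0.978, 0.21, -0.0]
contact_force: [0.5, 0.5, -0.3]
gripper_width: 0.999
grip_force: 0.0
```

{"api": "apply_moves", "payload": {"hand": [1,1,1,1,1,1,1,1,1,1], "delta_pos": [[1,-1,0],[1,-1,0],[1,-1,0],[1,-1,0],[1,-1,0],[1,-1,0],[1,-1,0],[0.2,-0.9,0],[0,0,0],[0,0,0]], "twist": [0,0,0,0,0,0,0,0,0,0]}}

```text
time: 1.93
position: [0.4803, 0.0065, 0.3032]
tcp_rot: [0.0, 0.977, 0.211, -0.0]
contact_force: [1.2, 0.1, -0.3]
gripper_width: 0.997
grip_force: 0.0
```

```bash
python3 - <<'E'
from h import *
s=arm.sense();print(s['time'],s['position'],s['tcp_rot'],s['joint_positions'])
C=cal('wrist');a=save('wrist','w1.png');print(C[0],C[2],-C[2].T@C[3])
print(proj(C,[(.481,.009,.066),(.607,.064,.218)]))
E
```

```text
1.9333 [0.48030355 0.00650654 0.30320785] [ 7.09445351e-05  9.77490026e-01  2.10981391e-01 -3.11902915e-04] [-2.22834459e-01 -2.33011376e-01  1.86119022e+00 -3.92396795e-04
  1.51391957e+00  9.22826567e-01]
[[356.34778494   0.         279.52466085]
 [  0.         356.34778494 209.99173578]
 [  0.           0.           1.        ]] [[ 4.12750520e-01 -9.10843679e-01  8.94728755e-04]
 [-8.82879070e-01 -3.99836380e-01  2.46283205e-01]
 [-2.23967755e-01 -1.02443458e-01 -9.69197494e-01]] [0.54640372 0.03602339 0.48214396]
[[277.19364853 181.26051845]
 [278.49671594  21.49232285]]
```

View pics/w1.png

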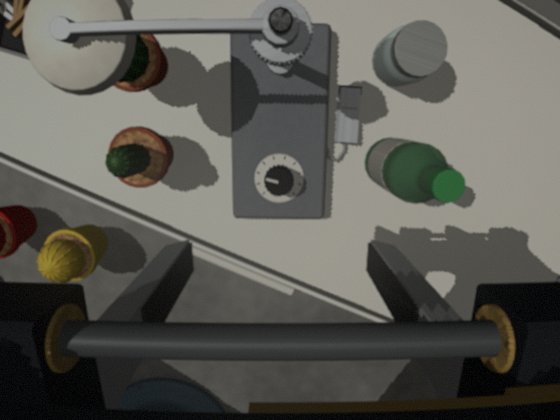

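The wrist view shows the knob at (279,180), close to the prediction. Its pointer faces image-left, which is +y_stand, so about 45° above minimum. The bottle cap is at (448,185), the jar at (418,48), the column cactus at (130,160) and the ball under the head at (135,65). Next I'll check the bottle clearance and the pointer angle.

```bash
python3 - <<'E'
from h import *
np.set_printoptions(precision=4,suppress=True)
im=cv2.imread('pics/w1.png')
# wrist cal recomputed: arm unmoved
C=cal('wrist')
for n,p,z in(('cap',(448,185),.192),('jar',(420,48),.097),('disc',(280,177),.037),('knobtop',(279,181),.066),('column',(124,161),.130),('posttop',(280,20),.218),('clip',(348,118),.029)):
    print(n,onz(C,p,z))
g=cv2.cvtColor(im,cv2.COLOR_BGR2GRAY)
cr=cv2.resize(im[145:215,240:320],None,fx=6,fy=6,interpolation=2);cv2.imwrite('pics/knob.png',cr)
m=(g[170:192,262:296]);print(m[::1,::1])
E
```

```text
cap [ 0.5575 -0.1159  0.192 ]
jar [ 0.6735 -0.0666  0.097 ]
disc [0.483  0.0052 0.037 ]
knobtop [0.4823 0.0063 0.066 ]
column [0.4473 0.1608 0.13  ]
posttop [0.6085 0.0624 0.218 ]
clip [ 0.5841 -0.0418  0.029 ]
[[149 149 150 147 137 118  90  55  36  35  36  34  37  34  38  35  37  38
   35  37  35  37  33  34  32  32  35  40  60  77  84  94 103 119]
 [150 152 151 144 115  81  56  35  36  34  37  37  33  38  34  34  33  37
   35  33  34  35  36  36  33  31  31  32  51  70  80  82  86  93]
 [150 148 151 138 100  56  38  40  38  35  38  33  36  37  37  36  38  34
   35  37  37  37  33  35  32  30  31  34  41  64  74  82  84  81]
 [151 150 149 128  86  43  36  40  37  36  39  36  37  39  35  35  36  34
   36  35  37  36  32  37  34  33  34  34  34  51  66  80  84  84]
 [152 149 143 112  67  39  35  40  38  39  39  37  35  38  37  39  36  37
   34  35  35  37  37  33  37  32  34  32  33  39  55  78  83  86]
 [151 149 132  92  50  32  35  34  37  34  35  36  37  36  35  37  33  37
   30  36  35  34  36  38  36  36  34  35  32  35  50  72  82  85]
 [152 144 121  75  47  40  38  38  35  36  
[... 1513 characters left out ...]
 149 139 111  75  47  34  37  37  39  37  37  39  40  37  35  36  36
   39  36  38  37  36  35  36  36  35  35  35  49  68  80  84  84]
 [150 150 147 130 101  63  40  37  40  35  38  37  38  34  36  39  35  36
   38  35  38  38  37  39  38  42  36  37  37  52  72  84  84  83]
 [149 152 151 144 121  78  44  37  36  39  39  38  37  39  39  35  38  36
   38  38  37  34  41  35  36  37  34  36  47  61  80  83  84  84]
 [151 148 148 147 137 101  68  49  42  32  37  40  37  38  38  36  42  36
   35  39  34  36  38  35  37  40  38  46  60  72  82  83  84  84]
 [148 139 135 144 143 129 108  80  56  38  37  38  39  37  37  35  39  36
   41  37  39  37  38  36  36  37  47  60  72  80  81  80  83  83]]
```

View pics/knob.png

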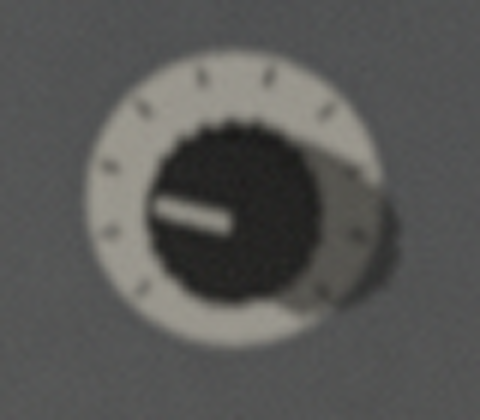

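The pointer sits about 12° clockwise of +y, so roughly 57° (1.0 rad) above minimum. The surroundings clear the gripper at any yaw. I'll descend and grip.

{"api": "apply_moves", "payload": {"hand": [1,1,1,1,1,1,1,1,1,1,1,1], "delta_pos": [[0.04,0,1],[0,0,1],[0,0,1],[0,0,1],[0,0,1],[0,0,1],[0,0,1],[0,0,1],[0,0,1],[0,0,1],[0,0,0.45],[0,0,0]], "twist": [0,0,0,0,0,0,0,0,0,0,0,0]}}

```text
time: 2.98
position: [0.4791, 0.0055, 0.0397]
tcp_rot: [-0.001, 0.978, 0.209, -0.003]
contact_force: [0.5, 0.7, -0.1]
gripper_width: 0.998
grip_force: 0.0
```

{"api": "apply_moves", "payload": {"hand": [-1,-1,-1,-1,-1,-1,-1,-1,-1,-1], "delta_pos": [[0,0,0],[0,0,0],[0,0,0],[0,0,0],[0,0,0],[0,0,0],[0,0,0],[0,0,0],[0,0,0],[0,0,0]], "twist": [0,0,0,0,0,0,0,0,0,0], "squeeze": 12}}

```text
time: 3.82
position: [0.4806, 0.008, 0.0423]
tcp_rot: [-0.002, 0.978, 0.209, -0.001]
contact_force: [-2.7, 7.3, 4.3]
gripper_width: 0.38
grip_force: 12.0
```

Gripped: the width reads 36 mm, as expected. I'll centre slightly, then turn anticlockwise to the stop.

{"api": "apply_moves", "payload": {"hand": [-1,-1,-1,-1,-1,-1,-1,-1,-1,-1], "delta_pos": [[0,-0.08,0],[0,0,0],[0,0,0],[0,0,0],[0,0,0],[0,0,0],[0,0,0],[0,0,0],[0,0,0],[0,0,0]], "twist": [0,-0.15,-0.15,-0.15,-0.15,-0.15,-0.15,-0.15,0,0]}}

```text
time: 4.65
position: [0.4798, 0.0088, 0.0423]
tcp_rot: [-0.001, 0.813, 0.583, -0.001]
contact_force: [-2.9, 3.4, 5.3]
gripper_width: 0.383
grip_force: 12.0
```

```bash
cat > st.py <<'E'
from h import *
np.set_printoptions(precision=4,suppress=True)
s=arm.sense();q=s['tcp_rot'];print(s['time'],s['position'],'xaz',np.degrees(2*np.arctan2(q[2],q[1])),'J6',np.degrees(s['joint_positions'][5]),'F',s['contact_force'],'M',s['torque'],s['gripper_width'],s['grip_force'])
E
python3 st.py
```

```text
4.65 [0.4798 0.0088 0.0423] xaz 71.31366890745308 J6 6.096934518678591 F [-2.8973  3.4403  5.3377] M [0.7178 0.7394 0.037 ] 0.38257180676602537 11.999904066324234
```

Turned 47° with low torque, so it goes on towards the stop.

{"api": "apply_moves", "payload": {"hand": [-1,-1,-1,-1,-1], "delta_pos": [[0,0,0],[0,0,0],[0,0,0],[0,0,0],[0,0,0]], "twist": [-0.1,-0.1,-0.1,-0.1,0]}}

```text
time: 5.07
position: [0.4794, 0.0088, 0.042]
tcp_rot: [-0.002, 0.711, 0.703, -0.001]
contact_force: [-4.5, 3.3, 3.8]
gripper_width: 0.379
grip_force: 12.0
```

```bash
python3 st.py
```

```text
5.0667 [0.4794 0.0088 0.042 ] xaz 89.41069851813829 J6 -12.00676962041692 F [-4.4724  3.3169  3.8328] M [ 0.5765  0.704  -0.0741] 0.37942344399013533 12.000460624694824
```

{"api": "apply_moves", "payload": {"hand": [-1,-1,-1,-1], "delta_pos": [[0,0,0],[0,0,0],[0,0,0],[0,0,0]], "twist": [-0.1,-0.1,-0.1,0]}}

```text
time: 5.4
position: [0.4792, 0.0086, 0.0416]
tcp_rot: [-0.002, 0.623, 0.782, -0.001]
contact_force: [-4.1, 2.5, 1.4]
gripper_width: 0.382
grip_force: 12.0
```

```bash
python3 st.py
```

```text
5.4 [0.4792 0.0086 0.0416] xaz 102.87424826347392 J6 -25.464542566836222 F [-4.0595  2.4936  1.4081] M [ 0.4401  0.667  -0.0971] 0.381738635975814 11.999555379152298
```

{"api": "apply_moves", "payload": {"hand": [1,1,1,1,1], "delta_pos": [[0,0,0],[0,0,0],[0,0,0],[0,0,0],[0,0,0]], "twist": [0,0,0,0,0]}}

```text
time: 5.82
position: [0.4811, 0.0078, 0.0425]
tcp_rot: [0.0, 0.623, 0.782, 0.0]
contact_force: [-0.2, 0.2, -0.8]
gripper_width: 0.698
grip_force: 0.0
```

{"api": "apply_moves", "payload": {"hand": [1,1,1,1,1,1,1,1,1,1,1,1], "delta_pos": [[0,0,-1],[0,0,-1],[0,0,-1],[0,0,-1],[0,0,-1],[0,0,-1],[0,0,-1],[0,0,-1],[0,0,-1],[0,0,-1],[0,0,-0.4],[0,0,0]], "twist": [0,0,0.158,0.158,0.158,0.158,0.158,0.158,0.158,0.158,0.158,0.158]}}

```text
time: 6.82
position: [0.4823, 0.0076, 0.3062]
tcp_rot: [0.002, 0.962, 0.271, 0.003]
contact_force: [-0.1, 0.3, -0.3]
gripper_width: 1.001
grip_force: 0.0
```

{"api": "apply_moves", "payload": {"hand": [1,1,1], "delta_pos": [[0,0,0],[0,0,0],[0,0,0]], "twist": [0.15,0,0]}}

```text
time: 7.07
position: [0.4806, 0.008, 0.3022]
tcp_rot: [0.0, 0.976, 0.219, 0.0]
contact_force: [-1.1, -0.2, 0.2]
gripper_width: 0.997
grip_force: 0.0
```

```bash
python3 st.py; python3 - <<'E'
from h import *
C=cal('wrist');im=save('wrist','w2.png')
k=proj(C,[(.4815,.0065,.066)])[0];print(k)
h=proj(C,[(.607,.064,.218),(.54,.2157,.18)]);print(h)
import json;json.dump([x.tolist() for x in C],open('c2.json','w'))
u,v=k.astype(int)
a=cv2.resize(im[v-35:v+35,u-35:u+35],(400,400),interpolation=2)
b=cv2.resize(im[0:110,0:350],None,fx=1.14,fy=1.14,interpolation=2)[:,:400];b=cv2.copyMakeBorder(b,0,400-b.shape[0],0,400-b.shape[1],0)
cv2.imwrite('pics/c2.png',np.hstack([a,b]))
E
```

```text
7.0667 [0.4806 0.008  0.3022] xaz 25.273635259589888 J6 52.13027755620991 F [-1.1195 -0.1861  0.2134] M [ 0.0381 -0.0018  0.0334] 0.9974838407211108 0.0
[280.28015178 182.80112872]
[[283.43436374  22.71486914]
 [ 78.24290766  34.83958281]]
```

View pics/c2.png

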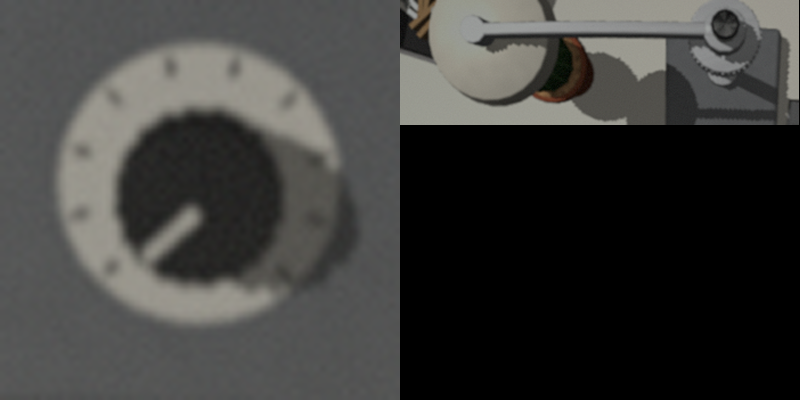

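The knob's pointer now sits at the last tick, lower left, so it is at minimum. I'll move above the post.

{"api": "apply_moves", "payload": {"hand": [1,1,1,1,1,1,1,1,1], "delta_pos": [[0,0,-1],[1,0,-0.6],[1,0.12,0],[1,0,0],[1,0,0],[1,0,0],[0.5,0,0],[0,0,0],[0,0,0]], "twist": [0,0,0,0,0,0,0,0,0]}}

```text
time: 7.87
position: [0.6063, 0.0637, 0.3416]
tcp_rot: [-0.0, 0.976, 0.218, -0.001]
contact_force: [-0.5, -0.3, 0.4]
gripper_width: 0.999
grip_force: 0.0
```

```bash
python3 st.py; python3 - <<'E'
from h import *
import json
C=cal('wrist');im=save('wrist','w3.png');json.dump([x.tolist() for x in C],open('c3.json','w'))
print(proj(C,[(.607,.064,.218),(.54,.2157,.2)]))
E
```

```text
7.8667 [0.6063 0.0637 0.3416] xaz 25.225415713964363 J6 60.139808634198126 F [-0.5222 -0.2981  0.3717] M [-0.0631 -0.003   0.0013] 0.9993498480738581 0.0
[[278.92777139 204.07052822]
 [102.12062271 195.52265436]]
```

View pics/w3.png

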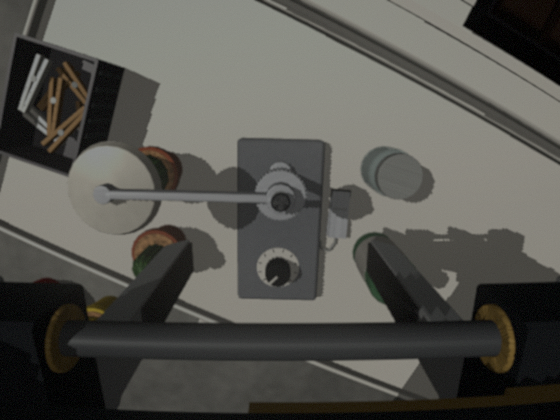

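Post top is at (281,203) and the lamp boss at (103,194), both close to prediction. I'll enlarge both wrist views to triangulate the lamp height against the known post top.

```bash
python3 - <<'E'
import cv2,numpy as np
a=cv2.imread('pics/w2.png');b=cv2.imread('pics/w3.png')
f=lambda im,x,y,w,h,s:cv2.resize(im[y:y+h,x:x+w],None,fx=s,fy=s,interpolation=cv2.INTER_CUBIC)
o=np.zeros((560,800,3),np.uint8)
for i,(im,x,y,w,h) in enumerate([(a,250,0,66,46),(a,30,0,66,46),(b,245,170,66,46),(b,70,170,66,46)]):
    c=f(im,x,y,w,h,6);r,q=divmod(i,2);o[r*280:r*280+276,q*400:q*400+396]=c
cv2.imwrite('pics/c4.png',cv2.convertScaleAbs(o,alpha=1.3))
E
```

```text
(no output)
```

View pics/c4.png

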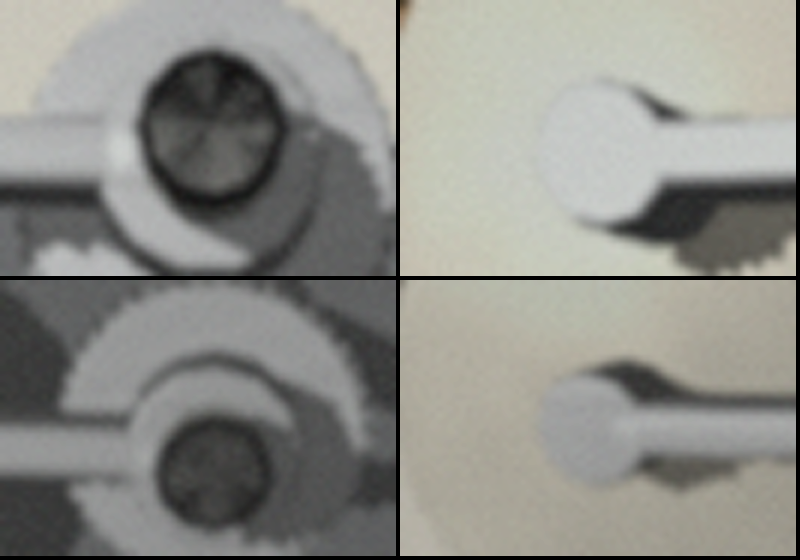

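```bash
python3 - <<'E'
from h import *
import json
c2,c3=[[np.array(x) for x in json.load(open(f))] for f in('c2.json','c3.json')]
for n,p,q in(('post',(285.7,21),(280.7,202)),('boss',(63.3,25),(101.7,195)),('sleeve',(285.2,27.4),(280.5,196.5))):print(n,*tri(c2,p,c3,q))
for z in(.19,.195,.20,.205,.21,.215):print(z,proj(c2,[(.6075,.0625,z)]),proj(c3,[(.6075,.0625,z)]))
E
```

```text
post [0.60902923 0.06322843 0.21650165] 2.6808521420826653e-05
boss [0.54260804 0.21408564 0.20553113] 8.540552098910175e-05
sleeve [0.60953788 0.06354086 0.19637649] 0.0001260431990117117
0.19 [[285.06451514  32.64275449]] [[280.62099318 197.44676829]]
0.195 [[285.17191432  31.06386021]] [[280.63875073 198.58515141]]
0.2 [[285.2832596   29.42735212]] [[280.65703113 199.75719246]]
0.205 [[285.39877095  27.73004358]] [[280.6758577  200.96440027]]
0.21 [[285.51868485  25.96851075]] [[280.69525521 202.20837478]]
0.215 [[285.64325584  24.13907039]] [[280.71524989 203.49081407]]
```

Height from these views is rough: post +1.5 mm bias, sleeve somewhere near 0.198. I'll wind against the known lower thread end to calibrate, then cross-check by vision. First I turn to the start of a clockwise stroke, with the fingers clear of the bar.

{"api": "apply_moves", "payload": {"hand": [1,1,1,1,1,1,1,1,1,1,1,1], "delta_pos": [[0.06,0.03,0],[0,0,0],[0,0,0],[0,0,0],[0,0,0],[0,0,0],[0,0,0],[0,0,0],[0,0,0],[0,0,0],[0,0,0],[0,0,0]], "twist": [-0.158,-0.158,-0.158,-0.158,-0.158,-0.158,-0.158,-0.158,-0.158,-0.158,-0.158,-0.158]}}

```text
time: 8.92
position: [0.6072, 0.0631, 0.3428]
tcp_rot: [0.0, 0.568, 0.823, 0.0]
contact_force: [-0.4, 0.9, 0.4]
gripper_width: 1.0
grip_force: 0.0
```

{"api": "apply_moves", "payload": {"hand": [1,1,1,1,1,1,1,1,1,1], "delta_pos": [[0,0,0],[0,0,0],[0,0,0],[0,0,0],[0,0,0],[0,0,0.5],[0,0,1],[0,0,1],[0,0,0],[0,0,0]], "twist": [-0.158,-0.158,-0.158,-0.158,-0.158,-0.158,-0.158,-0.15,0,0]}}

```text
time: 9.75
position: [0.6068, 0.0633, 0.279]
tcp_rot: [-0.001, 0.115, 0.993, -0.0]
contact_force: [-0.1, -0.2, 0.6]
gripper_width: 0.999
grip_force: 0.0
```

```bash
python3 st.py; python3 - <<'E'
from h import *
import json
C=cal('wrist');im=save('wrist','w5.png');json.dump([x.tolist() for x in C],open('c5.json','w'))
print(proj(C,[(.608,.0635,.218),(.608,.0635,.198),(.541,.214,.2)]))
# head disc in w3: width by cream threshold
b=cv2.imread('pics/w3.png');g=cv2.GaussianBlur(cv2.cvtColor(b,cv2.COLOR_BGR2GRAY),(3,3),0)
c=cv2.HoughCircles(g,cv2.HOUGH_GRADIENT,1,50,param1=60,param2=15,minRadius=40,maxRadius=58);print(c[0][:4] if c is not None else None)
c3=[np.array(x) for x in json.load(open('c3.json'))]
th=np.linspace(0,6.28,60)
for z in(.175,.18,.185,.19,.195,.2):
    P=proj(c3,np.c_[.541+.048*np.cos(th),.2145+.048*np.sin(th),0*th+z]);print(z,np.ptp(P,0),P.mean(0))
E
```

```text
9.75 [0.6068 0.0633 0.279 ] xaz 166.7802688811165 J6 -81.45974060188206 F [-0.125 -0.205  0.643] M [ 0.0495 -0.128   0.0154] 0.9985036970100403 0.0
[[279.84925511 224.15483313]
 [279.84250057 216.65979782]
 [465.52508258  81.24628793]]
[[117.5 191.5  44.1]
 [464.5 344.5  50.7]
 [135.5 240.5  42.9]
 [278.5 225.5  55.2]]
0.175 [92.65244758 93.87620059] [115.97310162 188.54301623]
0.18 [93.81252708 95.08323527] [113.77667637 189.48946936]
0.185 [94.99926065 96.32059035] [111.52210331 190.46165972]
0.19 [96.21341913 97.58936972] [109.20712574 191.46062362]
0.195 [97.46329627 98.89072789] [106.82937452 192.48745195]
0.2 [ 98.74744395 100.22587268] [104.38636149 193.54329365]
```

View pics/w5.png

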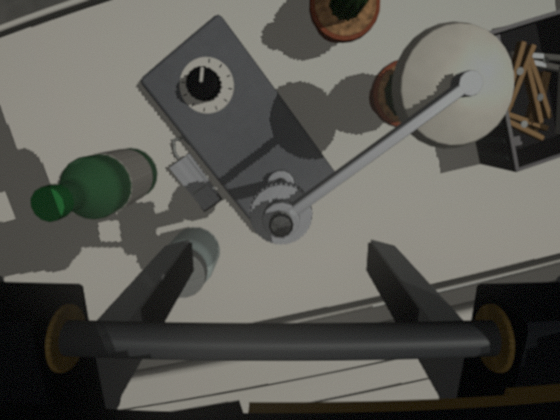

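Post top at (281,224) matches the prediction (280,224), and the bar runs to the upper right, clear of both fingers. Descend and grip.

{"api": "apply_moves", "payload": {"hand": [1,1,1,1,1,1,1], "delta_pos": [[0,0,1],[0,0,1],[0,0,1],[0,0,1],[0,0,0.95],[0,0,0],[0,0,0]], "twist": [0,0,0,0,0,0,0]}}

```text
time: 10.38
position: [0.6084, 0.0635, 0.1572]
tcp_rot: [0.0, 0.114, 0.993, 0.0]
contact_force: [0.8, 0.8, 0.7]
gripper_width: 1.0
grip_force: 0.0
```

{"api": "apply_moves", "payload": {"hand": [-1,-1,-1,-1,-1,-1,-1], "delta_pos": [[0,0,0],[0,0,0],[0,0,0],[0,0,0],[0,0,0],[0,0,0],[0,0,0]], "twist": [0,0,0,0,0,0,0], "squeeze": 15}}

```text
time: 10.97
position: [0.6081, 0.0637, 0.1562]
tcp_rot: [0.0, 0.114, 0.994, 0.0]
contact_force: [0.3, -0.2, 0.1]
gripper_width: 0.543
grip_force: 0.0
```

```bash
python3 st.py
```

```text
10.9667 [0.6081 0.0637 0.1562] xaz 166.96414648057603 J6 -81.59818792925462 F [ 0.3344 -0.1596  0.0745] M [ 0.0802 -0.0953 -0.0348] 0.5431621206027177 0.0
```

Almost closed (51 mm). I'll let it close, then wind clockwise 105° while following the thread down.

{"api": "apply_moves", "payload": {"hand": [-1,-1,-1,-1], "delta_pos": [[0,0,0],[0,0,0],[0,0,0],[0,0,0]], "twist": [0,0,0.05,0.05]}}

```text
time: 11.3
position: [0.6081, 0.0637, 0.1561]
tcp_rot: [0.0, 0.153, 0.988, -0.0]
contact_force: [0.3, 0.6, -0.5]
gripper_width: 0.527
grip_force: 15.0
```

```bash
python3 st.py
```

```text
11.3 [0.6081 0.0637 0.1561] xaz 162.37156308537223 J6 -77.00449459706327 F [ 0.2548  0.5981 -0.5456] M [ 0.0462 -0.1103  0.0937] 0.5267173599947678 14.998795241117477
```

{"api": "apply_moves", "payload": {"hand": [-1,-1,-1,-1,-1,-1,-1,-1,-1,-1,-1,-1], "delta_pos": [[0,0,0.008],[0,0,0.008],[0,0,0.008],[0,0,0.008],[0,0,0.008],[0,0,0.008],[0,0,0.008],[0,0,0.008],[0,0,0.008],[0,0,0.008],[0,0,0],[0,0,0]], "twist": [0.15,0.15,0.15,0.15,0.15,0.15,0.15,0.15,0.15,0.15,0,0]}}

```text
time: 12.3
position: [0.6076, 0.0632, 0.1541]
tcp_rot: [-0.0, 0.675, 0.738, -0.001]
contact_force: [-4.4, -1.6, 3.4]
gripper_width: 0.529
grip_force: 15.0
```

```bash
python3 st.py
```

```text
12.3 [0.6076 0.0632 0.1541] xaz 95.12368795176168 J6 -9.763266122942651 F [-4.3915 -1.5569  3.3965] M [-0.3712  0.5239 -0.0402] 0.5285591898893001 15.000463128089905
```

{"api": "apply_moves", "payload": {"hand": [-1,-1,-1,-1,-1,-1,-1], "delta_pos": [[0,0,0.008],[0,0,0.008],[0,0,0.008],[0,0,0.008],[0,0,0.008],[0,0,0],[0,0,0]], "twist": [0.15,0.15,0.15,0.15,0.15,0,0]}}

```text
time: 12.88
position: [0.6073, 0.0633, 0.1532]
tcp_rot: [-0.0, 0.86, 0.51, -0.001]
contact_force: [-5.1, -1.8, 4.1]
gripper_width: 0.531
grip_force: 15.0
```

```bash
python3 st.py; python3 - <<'E'
from h import *
import json
C=cal('wrist');im=save('wrist','w6.png');json.dump([x.tolist() for x in C],open('c6.json','w'))
print(proj(C,[(.608,.0635,.218),(.608,.0635,.198),(.541,.214,.2)]))
E
```

```text
12.8833 [0.6073 0.0633 0.1532] xaz 61.37255839509775 J6 23.997047946111312 F [-5.0892 -1.7954  4.0553] M [-0.4036  0.8727 -0.0848] 0.5307072417364169 15.000502467155457
[[277.92481148 323.35883746]
 [278.15467375 296.90559113]
 [-63.88932572  52.60578744]]
```

View pics/w6.png

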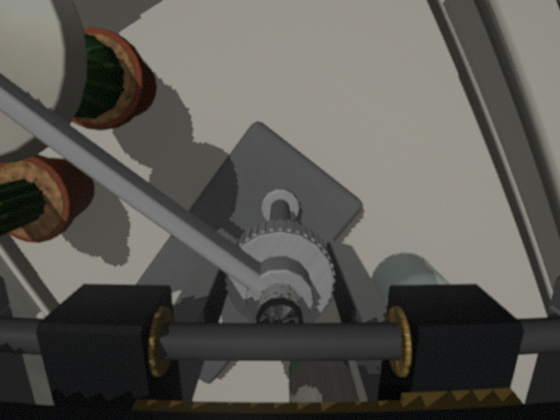

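The collar is gripped well: knurled rim around (282,265), fingers clear of the bar, post top at about (279,313). From here I measure numerically: profile through the collar against projected rim heights.

```bash
python3 - <<'E'
from h import *
import json
c=[np.array(x) for x in json.load(open('c6.json'))]
g=cv2.cvtColor(cv2.imread('pics/w6.png'),cv2.COLOR_BGR2GRAY)
print(c[2][2],-c[2].T@c[3])
for x in(283,290,300):print(x,[int(v) for v in g[205:325,x-1:x+2].mean(1)])
print('row265',[int(v) for v in g[264:267,220:345].mean(0)])
th=np.linspace(0,2*np.pi,361)
for m in(.168,.172,.176,.180,.184):
    o=[]
    for r,z in((.025,m-.01),(.025,m+.01),(.014,m+.026)):
        P=proj(c,np.c_[.608+r*np.cos(th),.0635+r*np.sin(th),0*th+z]);o+=[P[:,1].min(),P[:,0].min(),P[:,0].max()]
    print(m,np.round(o,1))
E
```

```text
[-0.11921853 -0.21752902 -0.96874562] [0.64288814 0.12612699 0.33207329]
283 [59, 59, 58, 59, 59, 59, 60, 59, 59, 59, 59, 61, 61, 61, 64, 73, 76, 80, 77, 78, 78, 76, 77, 77, 80, 80, 90, 110, 126, 126, 122, 121, 120, 120, 120, 122, 122, 123, 123, 123, 122, 123, 121, 121, 122, 122, 123, 124, 125, 121, 109, 89, 76, 73, 74, 74, 76, 73, 75, 73, 75, 74, 76, 82, 101, 121, 128, 124, 120, 117, 116, 119, 118, 116, 116, 115, 115, 114, 109, 100, 92, 86, 87, 95, 93, 93, 96, 93, 87, 86, 85, 77, 58, 37, 28, 25, 30, 28, 27, 41, 60, 68, 70, 68, 67, 70, 74, 74, 71, 68, 69, 66, 59, 46, 44, 47, 51, 45, 35, 33]
290 [112, 106, 103, 101, 98, 89, 74, 60, 56, 56, 55, 54, 53, 55, 58, 65, 72, 74, 76, 76, 76, 78, 78, 84, 99, 107, 97, 88, 101, 119, 125, 124, 122, 122, 121, 121, 121, 123, 123, 122, 122, 122, 123, 123, 122, 121, 121, 121, 121, 121, 122, 119, 109, 90, 74, 68, 69, 69, 69, 68, 69, 70, 70, 69, 70, 79, 98, 114, 119, 119, 117, 117, 118, 117, 118, 116, 116, 117, 115, 109, 99, 91, 85, 78, 77, 84, 88, 84, 74, 73, 75, 78, 73, 71, 66, 48, 29, 24, 25, 27, 28, 40, 61, 78, 77, 66, 54, 42, 36, 34, 26, 27, 35, 43
[... 727 characters left out ...]
9, 61, 61, 60, 59, 59, 63, 73, 78, 78, 81, 82, 79, 80, 81, 81, 79, 81, 79, 78, 79, 79, 77, 76, 78, 76, 76, 75, 74, 75, 73, 73, 74, 73, 72, 70, 69, 68, 66, 66, 67, 63, 62, 62, 60, 61, 61, 71, 89, 107, 118, 119, 118, 118, 117, 119, 120, 120, 120, 122, 121, 122, 123, 122, 122, 124, 123, 122, 122, 121, 120, 122, 120, 119, 115, 104, 97, 108, 100, 67, 37, 31, 31, 36, 48, 62, 72, 76, 77, 78, 77]
0.168 [214.  230.8 326.2 225.5 225.2 331.5 262.  245.4 311. ]
0.172 [216.1 229.8 327.1 228.2 223.9 332.7 265.8 244.5 311.8]
0.176 [218.3 228.7 328.1 230.9 222.6 334.  269.8 243.6 312.6]
0.18 [220.6 227.6 329.2 233.8 221.2 335.3 274.1 242.6 313.5]
0.184 [223.  226.4 330.3 236.9 219.7 336.7 278.6 241.6 314.4]
```

Estimates put collar mid at roughly 0.171–0.176. I'll release, rotate back and take a second stroke towards the lower stop.

{"api": "apply_moves", "payload": {"hand": [0.8,0.8,0.8,0.8,0.8,0.8,0.8,0.8,0.8,0.8,0.8,0.8], "delta_pos": [[0,0,0],[0,0,0],[0,0,0],[0,0,0],[0,0,0],[0,0,0],[0,0,0],[0,0,0],[0,0,0],[0,0,0],[0,0,0],[0,0,0]], "twist": [0,0,0,0,-0.15,-0.15,-0.15,-0.15,-0.15,-0.15,-0.15,-0.15]}}

```text
time: 13.93
position: [0.6082, 0.0638, 0.153]
tcp_rot: [0.0, 0.533, 0.846, 0.0]
contact_force: [0.3, 0.3, 0.4]
gripper_width: 0.899
grip_force: 0.0
```

{"api": "apply_moves", "payload": {"hand": [0.8,0.8,0.8,0.8,0.8,0.8,0.8,0.8,0.8], "delta_pos": [[0,0,0],[0,0,0],[0,0,0],[0,0,0],[0,0,0],[0,0,0],[0,0,0],[0.03,0,0],[0,0,0]], "twist": [-0.15,-0.15,-0.15,-0.15,-0.15,-0.15,-0.15,0,0]}}

```text
time: 14.68
position: [0.6074, 0.064, 0.153]
tcp_rot: [0.0, 0.154, 0.988, 0.0]
contact_force: [0.1, -1.0, 0.0]
gripper_width: 0.898
grip_force: 0.0
```

{"api": "apply_moves", "payload": {"hand": [-1,-1,-1,-1,-1,-1,-1,-1], "delta_pos": [[0,0,0],[0,0,0],[0,0,0],[0,0,0],[0,0,0],[0,0,0],[0,0,0],[0,0,0]], "twist": [0,0,0,0,0,0,0,0]}}

```text
time: 15.35
position: [0.6074, 0.0639, 0.1531]
tcp_rot: [0.0, 0.153, 0.988, 0.0]
contact_force: [0.4, -0.5, 0.2]
gripper_width: 0.528
grip_force: 15.0
```

```bash
python3 st.py
```

```text
15.35 [0.6074 0.0639 0.1531] xaz 162.45536272006893 J6 -77.0771236762332 F [ 0.4371 -0.4573  0.1726] M [ 0.0678 -0.1782 -0.0436] 0.527726048211818 15.000047832727432
```

{"api": "apply_moves", "payload": {"hand": [-1,-1,-1,-1,-1,-1,-1,-1], "delta_pos": [[0,0,0.008],[0,0,0.008],[0,0,0.008],[0,0,0.008],[0,0,0.008],[0,0,0.008],[0,0,0.008],[0,0,0]], "twist": [0.15,0.15,0.15,0.15,0.15,0.15,0.15,0]}}

```text
time: 16.02
position: [0.6075, 0.064, 0.1518]
tcp_rot: [0.0, 0.537, 0.844, 0.0]
contact_force: [0.3, 0.5, 1.2]
gripper_width: 0.528
grip_force: 15.0
```

```bash
python3 st.py
```

```text
16.0167 [0.6075 0.064  0.1518] xaz 115.0975709030412 J6 -29.71946486830622 F [0.2968 0.5491 1.2046] M [ 0.0825 -0.1267 -0.0711] 0.5277723399011863 15.001572668552399
```

{"api": "apply_moves", "payload": {"hand": [-1,-1,-1,-1,-1,-1,-1,-1,-1,-1], "delta_pos": [[0,0,0.008],[0,0,0.008],[0,0,0.008],[0,0,0.008],[0,0,0.008],[0,0,0.008],[0,0,0.008],[0,0,0.008],[0,0,0],[0,0,0]], "twist": [0.15,0.15,0.15,0.15,0.15,0.15,0.15,0.15,0,0]}}

```text
time: 16.85
position: [0.6076, 0.064, 0.1503]
tcp_rot: [0.0, 0.859, 0.511, 0.0]
contact_force: [1.0, 0.6, 1.5]
gripper_width: 0.527
grip_force: 15.0
```

```bash
python3 st.py; cat > prof.py <<'E'
import sys
from h import *
c=cal('wrist');im=save('wrist',sys.argv[1]);g=cv2.cvtColor(im,cv2.COLOR_BGR2GRAY)
p=g[205:330,282:285].mean(1);print([int(v) for v in p])
th=np.linspace(0,2*np.pi,361)
for m in(.168,.172,.176,.180):
    o=[]
    for r,z in((.025,m-.01),(.025,m+.01),(.014,m+.026),(.0085,.218)):
        P=proj(c,np.c_[.608+r*np.cos(th),.0635+r*np.sin(th),0*th+z]);o+=[P[:,1].min()]
    print(m,np.round(o,1))
E
python3 prof.py w7.png
```

```text
16.85 [0.6076 0.064  0.1503] xaz 61.48231198797108 J6 23.89416102424878 F [0.9982 0.6409 1.5458] M [ 0.1173 -0.1953 -0.0645] 0.5271875472482567 15.000217258930206
[57, 57, 58, 57, 58, 59, 59, 59, 59, 59, 60, 58, 59, 60, 61, 67, 75, 77, 80, 78, 80, 81, 80, 82, 92, 107, 109, 99, 95, 111, 123, 123, 121, 120, 120, 120, 120, 121, 121, 121, 121, 123, 122, 121, 121, 121, 120, 120, 121, 123, 122, 118, 102, 81, 74, 72, 74, 76, 75, 74, 73, 73, 74, 74, 77, 90, 112, 125, 127, 120, 119, 117, 117, 116, 116, 116, 115, 114, 114, 108, 99, 93, 94, 94, 88, 85, 81, 86, 93, 94, 92, 96, 95, 85, 83, 75, 73, 71, 48, 28, 25, 26, 28, 26, 27, 27, 26, 26, 25, 25, 25, 24, 25, 23, 27, 25, 25, 26, 26, 33, 36, 39, 41, 42, 44]
0.168 [216.9 228.8 266.1 308. ]
0.172 [219.  231.5 270.1 308. ]
0.176 [221.3 234.4 274.3 308. ]
0.18 [223.7 237.4 278.8 308. ]
```

The collar is sinking as expected (2.7 mm seen against 2.8 commanded) and no stop is felt yet. Third stroke.

{"api": "apply_moves", "payload": {"hand": [0.7,0.7,0.7,0.7,0.7,0.7,0.7,0.7,0.7,0.7,0.7,0.7], "delta_pos": [[0,0,0],[0,0,0],[0,0,0],[0,0,0],[0,0,0],[0,0,0],[0,0,0],[0,0,0],[0,0,0],[0,0,0],[0,0,0],[0,0,0]], "twist": [0,0,0,0,-0.15,-0.15,-0.15,-0.15,-0.15,-0.15,-0.15,-0.15]}}

```text
time: 17.9
position: [0.6073, 0.0639, 0.15]
tcp_rot: [-0.0, 0.533, 0.846, -0.0]
contact_force: [0.3, 0.5, -0.9]
gripper_width: 0.849
grip_force: 0.0
```

{"api": "apply_moves", "payload": {"hand": [0.7,0.7,0.7,0.7,0.7,0.7,0.7,-1,-1,-1,-1,-1], "delta_pos": [[0,0,0],[0,0,0],[0,0,0],[0,0,0],[0,0,0],[0,0,0],[0,0,0],[0,0,0],[0,0,0],[0,0,0],[0,0,0],[0,0,0]], "twist": [-0.15,-0.15,-0.15,-0.15,-0.15,-0.15,-0.15,0,0,0,0,0]}}

```text
time: 18.9
position: [0.6074, 0.0639, 0.15]
tcp_rot: [-0.0, 0.153, 0.988, -0.0]
contact_force: [0.6, 0.6, 0.4]
gripper_width: 0.531
grip_force: 0.1
```

{"api": "apply_moves", "payload": {"hand": [-1,-1,-1,-1,-1,-1,-1,-1,-1], "delta_pos": [[0,0,0],[0,0,0],[0,0,0.008],[0,0,0.008],[0,0,0.008],[0,0,0.008],[0,0,0.008],[0,0,0],[0,0,0]], "twist": [0,0,0.15,0.15,0.15,0.15,0.15,0,0]}}

```text
time: 19.65
position: [0.6074, 0.064, 0.1491]
tcp_rot: [-0.0, 0.432, 0.902, 0.0]
contact_force: [1.2, 0.9, -0.0]
gripper_width: 0.528
grip_force: 15.0
```

```bash
python3 st.py
```

```text
19.65 [0.6074 0.064  0.1491] xaz 128.8673858166294 J6 -43.48841249532028 F [ 1.201   0.8995 -0.0417] M [ 0.0495 -0.1544 -0.0549] 0.5284542454911704 15.000221729278564
```

{"api": "apply_moves", "payload": {"hand": [-1,-1,-1,-1,-1,-1,-1], "delta_pos": [[0,0,0.008],[0,0,0.008],[0,0,0.008],[0,0,0.008],[0,0,0.008],[0,0,0],[0,0,0]], "twist": [0.15,0.15,0.15,0.15,0.15,0,0]}}

```text
time: 20.23
position: [0.6075, 0.064, 0.1482]
tcp_rot: [0.0, 0.674, 0.739, 0.0]
contact_force: [0.7, 1.8, -0.6]
gripper_width: 0.528
grip_force: 15.0
```

```bash
python3 st.py
```

```text
20.2333 [0.6075 0.064  0.1482] xaz 95.21873952773399 J6 -9.842260520850044 F [ 0.6741  1.7555 -0.5573] M [ 0.1542 -0.1907 -0.0633] 0.5284878547059619 15.000098794698715
```

{"api": "apply_moves", "payload": {"hand": [-1,-1,-1,-1,-1,-1,-1], "delta_pos": [[0,0,0.008],[0,0,0.008],[0,0,0.008],[0,0,0.008],[0,0,0.008],[0,0,0],[0,0,0]], "twist": [0.15,0.15,0.15,0.15,0.15,0,0]}}

```text
time: 20.82
position: [0.6076, 0.064, 0.1473]
tcp_rot: [0.0, 0.859, 0.511, 0.0]
contact_force: [0.2, 1.1, 0.2]
gripper_width: 0.528
grip_force: 15.0
```

```bash
python3 st.py; python3 prof.py w8.png
```

```text
20.8167 [0.6076 0.064  0.1473] xaz 61.513668413043476 J6 23.863324306618466 F [0.2209 1.0853 0.1725] M [ 0.2024 -0.2274 -0.0938] 0.5275551986556607 15.00025749206543
[57, 57, 57, 58, 59, 57, 59, 59, 58, 58, 58, 58, 58, 58, 61, 66, 74, 76, 77, 78, 78, 79, 77, 80, 86, 101, 108, 100, 94, 110, 123, 123, 121, 120, 120, 121, 122, 121, 122, 121, 123, 123, 122, 121, 121, 120, 120, 120, 120, 122, 121, 117, 102, 85, 74, 74, 74, 74, 74, 74, 74, 74, 74, 75, 76, 86, 107, 123, 128, 121, 118, 117, 117, 117, 117, 116, 115, 114, 110, 106, 95, 89, 90, 95, 92, 93, 94, 92, 88, 81, 79, 90, 96, 92, 91, 95, 96, 92, 88, 79, 75, 72, 50, 29, 24, 27, 27, 27, 28, 24, 26, 27, 26, 26, 24, 24, 22, 24, 26, 32, 37, 39, 41, 42, 43]
0.168 [218.5 230.9 269.1 312.5]
0.172 [220.8 233.7 273.3 312.5]
0.176 [223.1 236.7 277.7 312.5]
0.18 [225.6 239.9 282.3 312.5]
```

Still no stop. A relative post/sleeve measurement suggests collar mid about 0.174. Fourth stroke.

{"api": "apply_moves", "payload": {"hand": [0.7,0.7,0.7,0.7,0.7,0.7,0.7,0.7,0.7,0.7,0.7,0.7], "delta_pos": [[0,0,0],[0,0,0],[0,0,0],[0,0,0],[0,0,0],[0,0,0],[0,0,0],[0,0,0],[0,0,0],[0,0,0],[0,0,0],[0,0,0]], "twist": [0,0,0,0,-0.15,-0.15,-0.15,-0.15,-0.15,-0.15,-0.15,-0.15]}}

```text
time: 21.87
position: [0.6072, 0.0638, 0.1469]
tcp_rot: [-0.0, 0.533, 0.846, -0.0]
contact_force: [-1.3, 0.7, -0.5]
gripper_width: 0.847
grip_force: 0.0
```

{"api": "apply_moves", "payload": {"hand": [0.7,0.7,0.7,0.7,0.7,0.7,0.7,-1,-1,-1,-1,-1], "delta_pos": [[0,0,0],[0,0,0],[0,0,0],[0,0,0],[0,0,0],[0,0,0],[0,0,0],[0,0,0],[0,0,0],[0,0,0],[0,0,0],[0,0,0]], "twist": [-0.15,-0.15,-0.15,-0.15,-0.15,-0.15,-0.15,0,0,0,0,0]}}

```text
time: 22.87
position: [0.6074, 0.0638, 0.1471]
tcp_rot: [-0.0, 0.153, 0.988, -0.0]
contact_force: [-0.8, -0.1, -0.3]
gripper_width: 0.528
grip_force: 0.1
```

{"api": "apply_moves", "payload": {"hand": [-1,-1,-1,-1,-1,-1,-1,-1,-1], "delta_pos": [[0,0,0],[0,0,0],[0,0,0.008],[0,0,0.008],[0,0,0.008],[0,0,0.008],[0,0,0.008],[0,0,0],[0,0,0]], "twist": [0,0,0.15,0.15,0.15,0.15,0.15,0,0]}}

```text
time: 23.62
position: [0.6075, 0.064, 0.1462]
tcp_rot: [0.0, 0.432, 0.902, 0.0]
contact_force: [-0.1, 0.3, -0.8]
gripper_width: 0.531
grip_force: 15.0
```

```bash
python3 st.py
```

```text
23.6167 [0.6075 0.064  0.1462] xaz 128.86740779272878 J6 -43.48903945065852 F [-0.1225  0.318  -0.7867] M [ 0.0766 -0.1907 -0.0685] 0.5305191300663346 15.000143051147461
```

{"api": "apply_moves", "payload": {"hand": [-1,-1,-1,-1,-1,-1,-1], "delta_pos": [[0,0,0.008],[0,0,0.008],[0,0,0.008],[0,0,0.008],[0,0,0.008],[0,0,0],[0,0,0]], "twist": [0.15,0.15,0.15,0.15,0.15,0,0]}}

```text
time: 24.2
position: [0.6075, 0.064, 0.1452]
tcp_rot: [0.0, 0.674, 0.739, 0.0]
contact_force: [0.8, 0.7, 1.2]
gripper_width: 0.525
grip_force: 15.0
```

```bash
python3 st.py
```

```text
24.2 [0.6075 0.064  0.1452] xaz 95.21891083399625 J6 -9.842404190348676 F [0.7796 0.6949 1.201 ] M [ 0.1113 -0.1635 -0.0592] 0.5247334765391077 15.000119805335999
```

{"api": "apply_moves", "payload": {"hand": [-1,-1,-1,-1,-1,-1,-1], "delta_pos": [[0,0,0.008],[0,0,0.008],[0,0,0.008],[0,0,0.008],[0,0,0.008],[0,0,0],[0,0,0]], "twist": [0.15,0.15,0.15,0.15,0.15,0,0]}}

```text
time: 24.78
position: [0.6076, 0.064, 0.1443]
tcp_rot: [0.0, 0.859, 0.511, 0.0]
contact_force: [2.5, 0.8, 0.7]
gripper_width: 0.527
grip_force: 15.0
```

```bash
python3 st.py; python3 prof.py w9.png
```

```text
24.7833 [0.6076 0.064  0.1443] xaz 61.51312682552302 J6 23.86285414318583 F [2.5442 0.7938 0.6886] M [ 0.1278 -0.2209 -0.0209] 0.5274168684834208 15.00023603439331
[58, 57, 58, 58, 58, 59, 59, 58, 56, 59, 58, 58, 59, 59, 59, 61, 69, 74, 77, 76, 77, 77, 76, 75, 76, 83, 84, 82, 96, 118, 127, 126, 124, 123, 122, 123, 122, 123, 122, 122, 123, 121, 122, 121, 121, 121, 121, 120, 121, 121, 121, 118, 107, 87, 76, 73, 73, 74, 75, 75, 73, 74, 73, 75, 74, 82, 101, 120, 128, 123, 118, 117, 116, 116, 115, 115, 115, 113, 110, 97, 81, 77, 83, 91, 93, 90, 94, 94, 91, 94, 95, 90, 90, 80, 79, 90, 96, 92, 89, 94, 95, 89, 88, 77, 70, 69, 63, 42, 25, 24, 25, 28, 27, 30, 38, 49, 50, 46, 38, 35, 36, 39, 40, 41, 45]
0.168 [220.2 233.  272.2 317.2]
0.172 [222.5 235.9 276.6 317.2]
0.176 [225.  239.1 281.1 317.2]
0.18 [227.5 242.3 286.  317.2]
```

Relative measurement gives collar mid about 0.171–0.172. The stop (0.168) should be 75–145° further. Fifth stroke, watching the torque.

{"api": "apply_moves", "payload": {"hand": [0.7,0.7,0.7,0.7,0.7,0.7,0.7,0.7,0.7,0.7,0.7,0.7], "delta_pos": [[0,0,0],[0,0,0],[0,0,0],[0,0,0],[0,0,0],[0,0,0],[0,0,0],[0,0,0],[0,0,0],[0,0,0],[0,0,0],[0,0,0]], "twist": [0,0,0,0,-0.15,-0.15,-0.15,-0.15,-0.15,-0.15,-0.15,-0.15]}}

```text
time: 25.83
position: [0.6072, 0.0638, 0.1439]
tcp_rot: [-0.0, 0.533, 0.846, -0.0]
contact_force: [0.2, -0.1, -0.1]
gripper_width: 0.852
grip_force: 0.0
```

{"api": "apply_moves", "payload": {"hand": [0.7,0.7,0.7,0.7,0.7,0.7,0.7,-1,-1,-1,-1,-1], "delta_pos": [[0,0,0],[0,0,0],[0,0,0],[0,0,0],[0,0,0],[0,0,0],[0,0,0],[0,0,0],[0,0,0],[0,0,0],[0,0,0],[0,0,0]], "twist": [-0.15,-0.15,-0.15,-0.15,-0.15,-0.15,-0.15,0,0,0,0,0]}}

```text
time: 26.83
position: [0.6073, 0.0638, 0.1441]
tcp_rot: [-0.0, 0.153, 0.988, -0.0]
contact_force: [0.3, 0.2, 0.1]
gripper_width: 0.532
grip_force: 0.1
```

{"api": "apply_moves", "payload": {"hand": [-1,-1,-1,-1,-1,-1,-1,-1,-1], "delta_pos": [[0,0,0],[0,0,0],[0,0,0.008],[0,0,0.008],[0,0,0.008],[0,0,0.008],[0,0,0.008],[0,0,0],[0,0,0]], "twist": [0,0,0.15,0.15,0.15,0.15,0.15,0,0]}}

```text
time: 27.58
position: [0.6078, 0.0635, 0.1438]
tcp_rot: [0.001, 0.432, 0.902, -0.0]
contact_force: [-0.3, -1.5, 4.1]
gripper_width: 0.528
grip_force: 15.0
```

```bash
python3 st.py
```

```text
27.5833 [0.6078 0.0635 0.1438] xaz 128.8493107439531 J6 -43.471290384998305 F [-0.3312 -1.4941  4.0865] M [-0.2522 -0.0231 -0.0587] 0.5277809505284128 15.0005042552948
```

{"api": "apply_moves", "payload": {"hand": [-1,-1,-1,-1,-1,-1], "delta_pos": [[0,0,0.008],[0,0,0.008],[0,0,0.008],[0,0,0.008],[0,0,0],[0,0,0]], "twist": [0.15,0.15,0.15,0.15,0,0]}}

```text
time: 28.08
position: [0.6076, 0.0636, 0.143]
tcp_rot: [0.0, 0.63, 0.777, 0.0]
contact_force: [-1.5, -2.1, 5.0]
gripper_width: 0.528
grip_force: 15.0
```

```bash
python3 st.py
```

```text
28.0833 [0.6076 0.0636 0.143 ] xaz 101.94800410669988 J6 -16.57780756367783 F [-1.5342 -2.1039  5.0318] M [-0.3088  0.2621 -0.1264] 0.5284395535806093 15.000582039356232
```

{"api": "apply_moves", "payload": {"hand": [-1,-1,-1,-1,-1], "delta_pos": [[0,0,0.008],[0,0,0.008],[0,0,0.008],[0,0,0],[0,0,0]], "twist": [0.15,0.15,0.15,0,0]}}

```text
time: 28.5
position: [0.6076, 0.064, 0.1422]
tcp_rot: [0.0, 0.756, 0.655, 0.0]
contact_force: [-2.4, -1.1, 5.0]
gripper_width: 0.527
grip_force: 15.0
```

```bash
python3 st.py
```

```text
28.5 [0.6076 0.064  0.1422] xaz 81.79492654211528 J6 3.576888004601511 F [-2.3532 -1.0543  4.9656] M [-0.1324  0.2377 -0.0642] 0.5267465528598635 15.000646412372589
```

{"api": "apply_moves", "payload": {"hand": [-1,-1,-1,-1,-1], "delta_pos": [[0,0,0.008],[0,0,0.008],[0,0,0.008],[0,0,0],[0,0,0]], "twist": [0.15,0.15,0.15,0,0]}}

```text
time: 28.92
position: [0.6077, 0.0641, 0.1415]
tcp_rot: [-0.0, 0.859, 0.512, 0.001]
contact_force: [-0.5, 1.8, 5.4]
gripper_width: 0.527
grip_force: 15.0
```

```bash
python3 st.py; python3 prof.py w10.png
```

```text
28.9167 [0.6077 0.0641 0.1415] xaz 61.55738153173845 J6 23.813451801246003 F [-0.5274  1.8483  5.3538] M [0.0287 0.0882 0.0087] 0.5272048380623098 15.000519007444382
[75, 58, 57, 57, 56, 58, 58, 57, 59, 58, 58, 59, 58, 58, 59, 59, 61, 62, 69, 75, 78, 77, 78, 78, 79, 77, 80, 90, 92, 89, 87, 101, 119, 125, 123, 122, 122, 121, 120, 121, 121, 120, 121, 121, 120, 122, 120, 121, 120, 120, 120, 119, 119, 120, 114, 99, 81, 74, 70, 74, 73, 74, 74, 74, 72, 74, 74, 74, 79, 95, 117, 126, 124, 119, 116, 115, 116, 116, 115, 116, 113, 112, 103, 91, 81, 78, 86, 91, 87, 86, 94, 91, 91, 94, 94, 89, 89, 85, 78, 84, 95, 92, 85, 91, 96, 90, 81, 74, 71, 72, 69, 55, 34, 21, 22, 25, 27, 26, 27, 31, 37, 39, 41, 43, 46]
0.168 [222.1 235.4 275.6 322.1]
0.172 [224.5 238.5 280.1 322.1]
0.176 [227.1 241.7 284.8 322.1]
0.18 [229.7 245.1 289.9 322.1]
```

In stroke 5 the sleeve stayed still while the tool sank (relative reading 0.1724 against 0.172) and an upward drag of 5 N appeared. So the collar is on its lower stop: −6.9 rad, 24 mm of post showing, collar mid 0.168. The total wound, about 11 mm, also fits a start near joint 0. The target is +3.48 mm, which is 125.3° anticlockwise. I'll regrip stress-free, a little higher, and turn 100° first.

{"api": "apply_moves", "payload": {"hand": [0.5,0.5,0.5,0.5,0.5,-1,-1,-1,-1,-1,-1,-1], "delta_pos": [[0,0,0],[0,0,0],[0,0,0],[0,0,-0.24],[0,0,0],[0,0,0],[0,0,0],[0,0,0],[0,0,0],[0,0,0],[0,0,0],[0,0,0]], "twist": [0,0,0,0,0,0,0,0,0,0,0,0], "squeeze": 20}}

```text
time: 29.97
position: [0.6075, 0.0638, 0.147]
tcp_rot: [0.0, 0.861, 0.509, 0.0]
contact_force: [0.9, -0.8, -0.5]
gripper_width: 0.529
grip_force: 20.0
```

```bash
python3 st.py
```

```text
29.9667 [0.6075 0.0638 0.147 ] xaz 61.21375491696709 J6 24.161343543830316 F [ 0.9203 -0.8252 -0.4541] M [-0.1251 -0.3462  0.0176] 0.5293499683301759 19.999775290489197
```

{"api": "apply_moves", "payload": {"hand": [-1,-1,-1,-1,-1,-1,-1,-1], "delta_pos": [[0,0,-0.008],[0,0,-0.008],[0,0,-0.008],[0,0,-0.008],[0,0,-0.008],[0,0,-0.008],[0,0,-0.008],[0,0,-0.008]], "twist": [-0.15,-0.15,-0.15,-0.15,-0.15,-0.15,-0.15,-0.15]}}

```text
time: 30.63
position: [0.6075, 0.0638, 0.1485]
tcp_rot: [0.0, 0.533, 0.846, 0.0]
contact_force: [2.4, -0.5, -1.9]
gripper_width: 0.526
grip_force: 20.0
```

{"api": "apply_moves", "payload": {"hand": [-1,-1,-1,-1,-1,-1,-1,-1,-1], "delta_pos": [[0,0,-0.008],[0,0,-0.008],[0,0,-0.008],[0,0,-0.008],[0,0,-0.008],[0,0,-0.008],[0,0,-0.008],[0,0,0],[0,0,0]], "twist": [-0.15,-0.15,-0.15,-0.15,-0.15,-0.15,-0.15,0,0]}}

```text
time: 31.38
position: [0.6076, 0.0639, 0.1498]
tcp_rot: [0.0, 0.154, 0.988, 0.0]
contact_force: [3.1, -0.6, -3.9]
gripper_width: 0.529
grip_force: 20.0
```

```bash
python3 st.py
```

```text
31.3833 [0.6076 0.0639 0.1498] xaz 162.30071448331154 J6 -76.9226386886847 F [ 3.0703 -0.5805 -3.8864] M [-0.0539 -0.6814  0.0954] 0.5294405248559192 19.99941051006317
```

101.1° done, 24.2° to go. Regrip further back and finish the turn.

{"api": "apply_moves", "payload": {"hand": [0.6,0.6,0.6,0.6,0.6,0.6,0.6,0.6,0.6,0.6,0.6,0.6], "delta_pos": [[0,0,0],[0,0,0],[0,0,0],[0,0,0],[0,0,0],[0,0,0],[0,0,0],[0,0,0],[0,0,0],[0,0,0],[0,0,0],[0,0,0]], "twist": [0,0,0,0,0.15,0.15,0.15,0.15,0.15,0.15,0.15,0.15]}}

```text
time: 32.38
position: [0.6073, 0.0639, 0.1502]
tcp_rot: [-0.0, 0.587, 0.81, -0.0]
contact_force: [-0.7, 0.1, 0.1]
gripper_width: 0.799
grip_force: 0.0
```

{"api": "apply_moves", "payload": {"hand": [-1,-1,-1,-1,-1,-1,-1,-1,-1], "delta_pos": [[0,0,0],[0,0,0],[0,0,0],[0,0,0],[0,0,0],[0,0,0],[0,0,0],[0,0,0],[0,0,0]], "twist": [0,0,0,0,0,0,0,0,0]}}

```text
time: 33.13
position: [0.6075, 0.064, 0.1501]
tcp_rot: [0.0, 0.584, 0.811, 0.0]
contact_force: [0.9, 0.7, -0.8]
gripper_width: 0.524
grip_force: 20.0
```

```bash
python3 st.py
```

```text
33.1333 [0.6075 0.064  0.1501] xaz 108.48031673244878 J6 -23.1001615625645 F [ 0.9425  0.7118 -0.8222] M [ 0.0128 -0.2794  0.0683] 0.5240221552252388 19.999928176403046
```

{"api": "apply_moves", "payload": {"hand": [-1,-1,-1,-1,-1,-1], "delta_pos": [[0,0,-0.007],[0,0,-0.007],[0,0,-0.007],[0,0,-0.007],[0,0,0],[0,0,0]], "twist": [-0.135,-0.135,-0.135,-0.135,0,0]}}

```text
time: 33.63
position: [0.6074, 0.0639, 0.1507]
tcp_rot: [0.0, 0.402, 0.916, 0.0]
contact_force: [0.7, 1.0, 0.0]
gripper_width: 0.528
grip_force: 20.0
```

```bash
python3 st.py
```

```text
33.6333 [0.6074 0.0639 0.1507] xaz 132.6181914880693 J6 -47.23999512630598 F [0.6854 0.9937 0.0337] M [ 0.1205 -0.3646  0.0427] 0.5279795341369271 19.999735951423645
```

125.2° wound. I'll open, rotate to the earlier viewing pose and check the sleeve's height relative to the stop reading.

{"api": "apply_moves", "payload": {"hand": [0.7,0.7,0.7,0.7,0.7,0.7,0.7,0.7,0.7,0.7,0.7,0.7], "delta_pos": [[0,0,0],[0,0,0],[0,0,0],[0,0,0.14],[0,0,0],[0,0,0],[0,0,0],[0,0,0],[0,0,0],[0,0,0],[0,0,0],[0,0,0]], "twist": [0,0,0,0,0.158,0.158,0.158,0.158,0.158,0.158,0.158,0.158]}}

```text
time: 34.63
position: [0.6072, 0.0638, 0.1469]
tcp_rot: [-0.0, 0.791, 0.612, -0.0]
contact_force: [0.2, 0.5, -0.2]
gripper_width: 0.85
grip_force: 0.0
```

{"api": "apply_moves", "payload": {"hand": [0.7,0.7,0.7,0.7], "delta_pos": [[0,0,0],[0,0,0],[0,0,0],[0,0,0]], "twist": [0.158,0.158,0,0]}}

```text
time: 34.97
position: [0.6072, 0.0639, 0.1471]
tcp_rot: [-0.0, 0.858, 0.514, -0.0]
contact_force: [-0.0, 0.1, -0.2]
gripper_width: 0.849
grip_force: 0.0
```

```bash
python3 st.py; python3 prof.py w11.png
```

```text
34.9667 [0.6072 0.0639 0.1471] xaz 61.82870148835943 J6 23.54989808225203 F [-0.0172  0.142  -0.2219] M [-0.0238 -0.0448  0.0733] 0.8491261935947533 0.0
[57, 56, 56, 56, 57, 56, 56, 57, 56, 58, 56, 56, 58, 56, 60, 64, 71, 74, 76, 77, 75, 77, 75, 77, 86, 100, 108, 96, 90, 105, 120, 119, 116, 114, 116, 115, 116, 114, 116, 116, 115, 116, 116, 115, 117, 117, 117, 118, 118, 117, 117, 114, 102, 83, 72, 69, 70, 72, 72, 71, 70, 70, 71, 71, 71, 76, 92, 114, 122, 119, 114, 112, 113, 112, 111, 110, 109, 107, 109, 109, 103, 92, 90, 90, 87, 89, 91, 87, 87, 80, 77, 88, 92, 88, 90, 93, 88, 81, 74, 63, 63, 65, 44, 25, 23, 24, 27, 29, 26, 25, 24, 25, 25, 24, 23, 24, 22, 24, 27, 31, 34, 37, 40, 41, 43]
0.168 [218.1 230.5 268.8 312.3]
0.172 [220.4 233.3 272.9 312.3]
0.176 [222.7 236.3 277.3 312.3]
0.18 [225.2 239.5 282.  312.3]
```

The sleeve is 3.4 mm above the stop reading, and direct rim heights agree (collar mid about 0.171 now, 0.168 at the stop). Retreat straight up.

{"api": "apply_moves", "payload": {"hand": [0.9,0.9,0.9,0.9,0.9,0.9,0.9,0.9,0.9,0.9], "delta_pos": [[0,0,0],[0,0,-0.5],[0,0,-1],[0,0,-1],[0,0,-1],[0,0,-1],[0,0,-1],[0,0,-1],[0,0,0],[0,0,0]], "twist": [0,0,0,0,0,0,0,0,0,0]}}

```text
time: 35.85
position: [0.6082, 0.0638, 0.3123]
tcp_rot: [0.001, 0.858, 0.513, 0.002]
contact_force: [0.4, -0.1, -0.4]
gripper_width: 0.949
grip_force: 0.0
```

```bash
python3 st.py; python3 - <<'E'
from h import *
# bystanders: compare side view before/after in the plant area
a=cv2.imread('pics/side0.png').astype(int);b=save('side','side1.png').astype(int)
d=np.abs(a-b).max(2);d[:,345:]=0
for n,(x0,y0,x1,y1) in dict(ball=(220,275,252,303),col=(268,275,302,305),knob=(288,228,314,252),bottle=(284,195,310,224),basket=(130,285,232,368),jar=(246,187,268,222)).items():
    print(n,(d[y0:y1,x0:x1]>40).sum())
E
```

```text
35.85 [0.6082 0.0638 0.3123] xaz 61.70368139160934 J6 23.67770844522593 F [ 0.4377 -0.1248 -0.4476] M [-0.0686 -0.0474  0.004 ] 0.9490561452116449 0.0
ball 0
col 2
knob 29
bottle 54
basket 0
jar 68
```

```bash
python3 -c "
from rig import arm
print(arm.finish_job())"
```

```text
the job is handed in; nothing more can be done
None
```

I turned the dimmer to its minimum stop, then set the lamp by my measurements about 50 mm above the ball cactus (collar wound to its lower stop, then 125° back up), let go and handed the job in at about 36 s; the pots show no movement in the before/after side view, and the few changed pixels at the bottle and jar I took for the arm or its shadow.

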